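# Clamp the press mould shut and start its timer

## Robot

A 6-joint arm with a two-finger parallel gripper is mounted at the origin on the work surface. World frame = base frame: x ahead of the robot, y to its left, z up, the work surface at z = 0. Lengths are in mm, angles in rad, forces in N, time in s.
With the tool pointing down it reaches from about 400 to 825 mm from the base axis. Payload 7 kg.
Tool frame: the origin (TCP) lies midway between the tips of the shut fingers; the grasp point (between the pads) lies 19 mm behind it; z points along the fingers, y is the line along which they close (so a half turn about z gives the same grasp; the last joint's range is limited). The gripper opens to 88 mm and grips with 3 to 60 N. Pads are 19 mm wide; open, the fingers measure 130 mm over their backs; the gripper's body (78 mm by 193 mm) begins 47 mm behind the grasp point.
Start: joints at [1.579, 0.359, 0.012, 0, -1.224, -0.288], TCP at [186.42, 648.724, 226.561] pointing down, gripper open.
Joint ranges: [-3.07, 3.07], [-1.43, 2.12], [-1.02, 1.25], [-3.03, 1.67], [-3.05, -0], [-3.03, 3.03]. Speed limits (rad/s): [2.39, 2.39, 3.01, 3.14, 3.14, 3.14].

## Interface

Orientations are given as a unit quaternion [x, y, z, w].
In Python, from plant import robot gives the robot as it stands. The module is installed in compiled form; this text tells all that it offers.
- The arm moves only by the tool arm_command, never from a script. Its argument "deltas" is a list that holds one entry, the list of rows, each a list of 5 numbers: the finger opening in cm, from 0 to 8.76, then the shift along the world's x, y, z in cm, then the turn about the world's z in rad. A call has exactly 10 rows; each row is the pose to reach, as a shift and turn from the pose commanded when the call began; what a row does not reach only later rows make up. A row lasts 1/12 s, in which the tool goes at most 41.7 mm and 7.16 degrees, less where a joint would pass 70% of its speed; a pose out of reach is approached as far as the arm can. A call with a gripper value outside its range is refused whole. The fingers move at their own pace and stop on an object; "force" is the grip in N (left out, the last holds). Time passes only in rows, so rows that repeat a pose let the fingers close, or fill a call up. It gives the time, the measured TCP pose, the force, the opening and the grip force at its end, in the units of the state.
- robot.read_state(): the state, without advancing time (a new reading comes with each control period).
- robot.grab_frame(name): name is "scene" or "top" or "wrist"; returns the picture (480x640x3 uint8, red, green, blue); there is no depth.
- robot.get_calibration(name): a dict with "camera_matrix" (3x3 intrinsics, pixels), "eye" and "orientation" of the camera in the world; the wrist camera has in their place "T_tool_cam" (4x4, takes a point from camera to tool coordinates, whose origin is the TCP and whose axes are the flange's). Camera axes: x right, y down, z forward; pixel columns grow to the right and rows downward; lengths in mm; the calibration is good to about 2 mm. The wrist camera is an equidistant fisheye: a pixel r from the principal point sees the ray r / f radians off the axis. A picture is of the moment at which its call begins: read the wrist's pose just before it. get_calibration takes no time and is no camera call.
- robot.job_done(): hands the job in; it is judged then, once.
Trained networks look in the newest picture that a camera, given by its name, has taken for a name from the list of things; names that differ only in an ending like _2 or _b are one class to them, and where a whole thing is asked for, a point or a joint stands for the part that bears it (a point fixed in the world has none). Each returns a list of dicts, best first, with "conf" (0 to 1); they miss things now and then, are a little off and sometimes report something else, mostly with a low value. They report only what shows in the picture. A call takes as long as a camera call. They do not tell look-alikes from the thing itself.
- robot.search_frame(camera, query): "point" ([column, row] in pixels, amid what is visible of it).
- robot.cut_out(camera, query): "region" (480x640 bool, what is visible of it) and "point" ([column, row] in pixels, amid what is visible of it).
The state is a dict: "time_s": time; "qpos": joint angles; "joint_vel": joint speeds; "tau": joint torques, N m; "tcp_pos": TCP position; "eef_rot": TCP orientation; "contact_force": force on the tool from outside, world axes, zero at the start; "wrist_torque": the same for the moment, N m; "gripper_width": opening from 0.0 (shut) to 1.0 (fully open); "finger_force": force on a finger pad.
Only numpy, scipy, OpenCV 4.12 (cv2) and the standard library are available. Lean on these libraries where they do the work, as an engineer would, in place of code of your own. Each camera call takes 0.05 s, during which the arm holds its last target. There are 200 camera calls.

## Task

Two spring clamps are parked on the wooden rack. Take both and clip them onto the upright lip of the plaster mould that has no clamps yet, one towards each end and pushed well down, so that they grip and stay on by themselves; then press the timer's start button fully down and let it come up again. Do not knock or shift the pots, bottle, jar and brush standing about.

Things in the scene. Friction and masses are not known exactly. Their poses are not given: they have to be found in the camera images.
- clamp_1: one of two alike spring clamps, dark steel and rubber, 125 mm tall, 150 g, parked jaws down on the rack's rail. Origin on the hinge pin; y = hinge axis (24 mm wide along y, pin 34), z up, x from jaw to jaw. Jaw pads 34 to 52 mm below the origin. Flat handle grips 40 to 73 mm above it, 54 mm over their outsides (60 at the top): squeeze them along x, 55 mm above the origin, to open the jaws
- clamp_2: one of two alike spring clamps, dark steel and rubber, 125 mm tall, 150 g, parked jaws down on the rack's rail. Origin on the hinge pin; y = hinge axis (24 mm wide along y, pin 34), z up, x from jaw to jaw. Jaw pads 34 to 52 mm below the origin. Flat handle grips 40 to 73 mm above it, 54 mm over their outsides (60 at the top): squeeze them along x, 55 mm above the origin, to open the jaws
- clamp_1_jaw (a joint): jaw angle of clamp_1: 0 = jaws parallel on a 16 mm board, -0.33 = shut on nothing, 0.45 = wide open (handles squeezed to 29 mm with about 15 N: jaws gape 36 mm). clamp_1 is its -x half and so tilts by half this angle when squeezed
- clamp_2_jaw (a joint): jaw angle of clamp_2: 0 = jaws parallel on a 16 mm board, -0.33 = shut on nothing, 0.45 = wide open (handles squeezed to 29 mm with about 15 N: jaws gape 36 mm). clamp_2 is its -x half and so tilts by half this angle when squeezed
- rack_rail (a point): top middle of the wooden rack's upright rail, 90 mm above the table; the rail is 16 mm thick (x) and 130 mm long (y), on a foot 80 x 140 x 14 mm
- mould_a_lip (a point): the mould without clamps: white plaster block 89 (x) x 160 (y) x 60 mm with an upright plywood lip on top, 16 mm thick (x), 150 mm long (y), 42 mm tall. The point is the middle of the lip's top edge, 102 mm above the table; the two clamping places are about 45 mm along +y and -y from it, the hinge pin about 20 mm above the edge
- mould_b_lip (a point): the same point on an identical mould that already wears its two clamps (fixed; their handles reach 195 mm above the table)
- start (a joint): the start button's travel: 0 up, 0.007 m fully down, 5 N
- start_top (a point): middle of the top of the round start button (34 mm across, standing proud in a black collar; the flat disc beside it is only the dial) on a grey timer box 70 x 110 x 45 mm, z up
- pinch_pot: bystander: dark clay pinch pot, 74 mm across, 40 mm high; origin under its middle
- coil_pot: bystander: clay coil pot, 72 mm across, 60 mm high; origin under its middle
- beaker: bystander: clay beaker, 68 mm across, 100 mm high; origin under its middle
- glaze_bottle: bystander: white bottle, 64 mm across, 190 mm high; origin under its middle
- slip_jar: bystander: glass jar, 80 mm across, 110 mm high; origin under its middle
- bowl: bystander: clay bowl, 100 mm across, 50 mm high; origin under its middle
- brush: bystander: brush lying flat, 160 mm long along its x; origin under its middle
There are look-alikes about, which are no part of the job. Leave any purple look-alike of the part that bears mould_a_lip alone.

How it is judged (in metres and radians):
On the way, in this order (a step that is already met when the one before it is completed fails the run):
1. both clamps are clipped on the bare mould's lip, one towards each end, and let go ((((x of clamp_1 in the frame of mould_a_lip between -0.012 and 0.012 m and y of clamp_1 in the frame of mould_a_lip between 0.016 and 0.072 m and z of clamp_1 in the frame of mould_a_lip between 0.004 and 0.034 m and value of joint clamp_1_jaw between -0.12 and 0.12 rad and angle between the y axis of clamp_1 and the y axis of mould_a_lip, either way round below 0.3 rad and angle between clamp_1's own z axis and vertical below 0.3 rad and contact force between the fingers and clamp_1 below 0.2 N and linear speed of clamp_1 below 0.03 m/s) and (x of clamp_2 in the frame of mould_a_lip between -0.012 and 0.012 m and y of clamp_2 in the frame of mould_a_lip between -0.072 and -0.016 m and z of clamp_2 in the frame of mould_a_lip between 0.004 and 0.034 m and value of joint clamp_2_jaw between -0.12 and 0.12 rad and angle between the y axis of clamp_2 and the y axis of mould_a_lip, either way round below 0.3 rad and angle between clamp_2's own z axis and vertical below 0.3 rad and contact force between the fingers and clamp_2 below 0.2 N and linear speed of clamp_2 below 0.03 m/s)) or ((x of clamp_1 in the frame of mould_a_lip between -0.012 and 0.012 m and y of clamp_1 in the frame of mould_a_lip between -0.072 and -0.016 m and z of clamp_1 in the frame of mould_a_lip between 0.004 and 0.034 m and value of joint clamp_1_jaw between -0.12 and 0.12 rad and angle between the y axis of clamp_1 and the y axis of mould_a_lip, either way round below 0.3 rad and angle between clamp_1's own z axis and vertical below 0.3 rad and contact force between the fingers and clamp_1 below 0.2 N and linear speed of clamp_1 below 0.03 m/s) and (x of clamp_2 in the frame of mould_a_lip between -0.012 and 0.012 m and y of clamp_2 in the frame of mould_a_lip between 0.016 and 0.072 m and z of clamp_2 in the frame of mould_a_lip between 0.004 and 0.034 m and value of joint clamp_2_jaw between -0.12 and 0.12 rad and angle between the y axis of clamp_2 and the y axis of mould_a_lip, either way round below 0.3 rad and angle between clamp_2's own z axis and vertical below 0.3 rad and contact force between the fingers and clamp_2 below 0.2 N and linear speed of clamp_2 below 0.03 m/s)))), for 0.2 s.
2. the start button is pressed fully down (value of joint start above 0.0055 m), for 0.05 s.
At the end, for the whole second after the job is handed in: Each clamp grips the bare lip by itself, at rest, pin 4 to 34 mm above its top edge and within 12 mm of its mid-plane, one 16 to 72 mm from the middle towards each end, pin along the lip and upright within 0.3 rad, jaw angle within 0.12 of 0; button up (under 1.5 mm) ((((x of clamp_1 in the frame of mould_a_lip between -0.012 and 0.012 m and y of clamp_1 in the frame of mould_a_lip between 0.016 and 0.072 m and z of clamp_1 in the frame of mould_a_lip between 0.004 and 0.034 m and value of joint clamp_1_jaw between -0.12 and 0.12 rad and angle between the y axis of clamp_1 and the y axis of mould_a_lip, either way round below 0.3 rad and angle between clamp_1's own z axis and vertical below 0.3 rad and contact force between the fingers and clamp_1 below 0.2 N and linear speed of clamp_1 below 0.03 m/s) and (x of clamp_2 in the frame of mould_a_lip between -0.012 and 0.012 m and y of clamp_2 in the frame of mould_a_lip between -0.072 and -0.016 m and z of clamp_2 in the frame of mould_a_lip between 0.004 and 0.034 m and value of joint clamp_2_jaw between -0.12 and 0.12 rad and angle between the y axis of clamp_2 and the y axis of mould_a_lip, either way round below 0.3 rad and angle between clamp_2's own z axis and vertical below 0.3 rad and contact force between the fingers and clamp_2 below 0.2 N and linear speed of clamp_2 below 0.03 m/s)) or ((x of clamp_1 in the frame of mould_a_lip between -0.012 and 0.012 m and y of clamp_1 in the frame of mould_a_lip between -0.072 and -0.016 m and z of clamp_1 in the frame of mould_a_lip between 0.004 and 0.034 m and value of joint clamp_1_jaw between -0.12 and 0.12 rad and angle between the y axis of clamp_1 and the y axis of mould_a_lip, either way round below 0.3 rad and angle between clamp_1's own z axis and vertical below 0.3 rad and contact force between the fingers and clamp_1 below 0.2 N and linear speed of clamp_1 below 0.03 m/s) and (x of clamp_2 in the frame of mould_a_lip between -0.012 and 0.012 m and y of clamp_2 in the frame of mould_a_lip between 0.016 and 0.072 m and z of clamp_2 in the frame of mould_a_lip between 0.004 and 0.034 m and value of joint clamp_2_jaw between -0.12 and 0.12 rad and angle between the y axis of clamp_2 and the y axis of mould_a_lip, either way round below 0.3 rad and angle between clamp_2's own z axis and vertical below 0.3 rad and contact force between the fingers and clamp_2 below 0.2 N and linear speed of clamp_2 below 0.03 m/s))) and value of joint start below 0.0015 m); the robot touches nothing.
It fails at once if a bystander (pot, bottle, jar, bowl or brush) is shifted by more than 30 mm or tipped over (distance of any of pinch_pot, coil_pot, beaker, glaze_bottle, slip_jar, bowl, brush from where it was at the start of the episode above 0.03 m or angle between any of pinch_pot, coil_pot, beaker, glaze_bottle, slip_jar, bowl's own z axis and vertical above 0.5 rad).
It also fails if it takes over 64 s, if anything falls off the work surface, if the arm or the gripper's body presses on something with over 40 N, if the wrist force passes 120 N, or if a joint passes its speed limit or range.

## Working session

There is one attempt and no reset: what is moved stays moved. The work goes in short steps, Python scripts to look and compute and a tool call to move; the robot and the scene stay as the last step left them, time stands still between calls to the robot, and variables do not carry over. Pictures are saved under pics/ and viewed, at most 10 in all, crops included, and the job is handed in when it is done.

Besides the shell and the picture viewer there is one more tool, called as name(argument=value, ...) on one line, values as JSON. arm_command: Moves the arm, as the interface text tells. Its arguments: {"type":"object","properties":{"deltas":{"type":"array"},"force":{"type":"number"}},"required":["deltas"]}

```bash
mkdir -p pics; cat > h.py <<'E'
import numpy as np, cv2
from scipy.spatial.transform import Rotation as R
from plant import robot
def cal(n):
    c=robot.get_calibration(n); K=np.array(c["camera_matrix"]); return c,K
def rot(o):
    o=np.array(o); return R.from_quat(o).as_matrix() if o.size==4 else o.reshape(3,3)
def ray(n,p,st=None):
    c,K=cal(n); x=(p[0]-K[0,2])/K[0,0]; y=(p[1]-K[1,2])/K[1,1]
    if n!="wrist": return np.array(c["eye"],float),rot(c["orientation"])@np.array([x,y,1])
    r=np.hypot(x,y); d=np.array([0,0,1.]) if r<1e-9 else np.array([np.sin(r)*x/r,np.sin(r)*y/r,np.cos(r)])
    T=np.array(c["T_tool_cam"]); Rt=rot(st["eef_rot"])
    return np.array(st["tcp_pos"])+Rt@T[:3,3],Rt@T[:3,:3]@d
def onz(n,p,z,st=None):
    e,d=ray(n,p,st); return e+d*(z-e[2])/d[2]
def pix(n,P):
    c,K=cal(n); q=rot(c["orientation"]).T@(np.array(P,float)-np.array(c["eye"])); return K[:2,:2]@(q[:2]/q[2])+K[:2,2]
def grab(n,f=None):
    st=robot.read_state(); im=robot.grab_frame(n)
    if f: cv2.imwrite("pics/"+f,cv2.cvtColor(im,cv2.COLOR_RGB2BGR))
    return im,st
E
python3 - <<'E'
from h import *
np.set_printoptions(precision=1,suppress=True)
for n in ["scene","top"]:
    im,st=grab(n,n+"0.png"); print(n,cal(n)[0]["eye"])
    for q,z in [("clamp_1",125),("rack_rail",90),("mould_a_lip",102),("start_top",45),("start",45)]:
        for d in robot.search_frame(n,q): print(q,round(d["conf"],2),np.array(d["point"]),onz(n,d["point"],z))
print(robot.read_state()["time_s"], robot.get_calibration("wrist"))
E
```

```text
scene [ 951.2 -635.5 1054. ]
clamp_1 0.66 [238.2 308.4] [ 490.2 -279.4  125. ]
clamp_1 0.65 [254.5 285.8] [ 482.4 -212.   125. ]
rack_rail 0.81 [253.7 327.4] [ 533.9 -284.4   90. ]
rack_rail 0.38 [297.6 375.6] [ 682.3 -321.4   90. ]
mould_a_lip 0.81 [326.9 151.6] [347.5 296.4 102. ]
mould_a_lip 0.8 [363.7 195. ] [532.4 201.9 102. ]
start_top 0.6 [370.1 278.2] [671.6   7.1  45. ]
start_top 0.47 [183.9 382.2] [ 472.6 -457.6   45. ]
start 0.49 [372.4 275. ] [671.5  19.   45. ]
top [ 284.8   19.5 1102.9]
clamp_1 0.74 [406.4 227.1] [ 492.4 -213.3  125. ]
clamp_1 0.68 [433.8 221.5] [ 495.7 -276.   125. ]
clamp_1 0.19 [403.7 218.4] [ 513.  -211.1  125. ]
rack_rail 0.97 [401.5 246.9] [ 455.8 -201.6   90. ]
mould_a_lip 0.82 [203.4 259.6] [493.  246.2 102. ]
mould_a_lip 0.66 [171.1 343.7] [319.6 334.4 102. ]
mould_a_lip 0.18 [430.7 222.2] [ 500.1 -275.6  102. ]
start_top 0.5 [300.4 173. ] [684.3  -0.2  45. ]
start_top 0.16 [405.9 227. ] [ 509.8 -231.1   45. ]
start 0.67 [300.2 170.4] [691.1  -0.7  45. ]
0.6 {'camera_matrix': array([[371.6,   0. , 314.1],
       [  0. , 371.6, 236.7],
       [  0. ,   0. ,   1. ]]), 'T_tool_cam': array([[  -0. ,   -1. ,   -0.3,   76.2],
       [   1. ,   -0. ,   -0. ,   -0.1],
       [   0. ,   -0.3,    1. , -158.3],
       [   0. ,    0. ,    0. ,    1. ]])}
```

View pics/scene0.png

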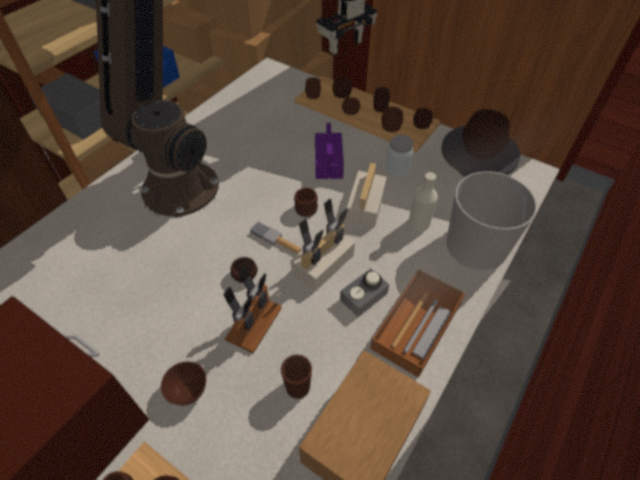

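View pics/top0.png

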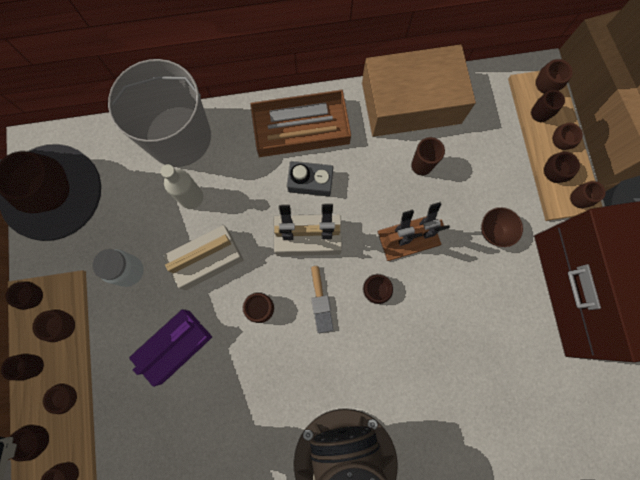

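The top view shows the purple look-alike at (171,347), the bare mould at (203,257) and the mould already wearing clamps at (307,230). The rack with its two clamps is at (412,235). The timer has its button at (299,173) and its dial at (321,176). In the scene view the same things are at (329,155), (367,195), (325,250), (252,315) and (372,278). So the goal is the mould at (203,257) and the clamps are at (405,225) and (433,218).

```bash
python3 - <<'E'
from h import *
np.set_printoptions(precision=1,suppress=True)
st=robot.read_state(); print(rot(st["eef_rot"]),st["tcp_pos"])
for n,p,z in [("top",(167,268),102),("top",(229,234),102),("scene",(375,166),102),("scene",(364,201),102),("top",(299,173),52),("scene",(373,278),52),("top",(175,172),190),("top",(257,308),60),("top",(378,289),40),("top",(430,145),100)]: print(n,p,onz(n,p,z))
ims=[cv2.resize(cv2.imread("pics/top0.png")[140:280,130:460],None,fx=2.4,fy=2.4,interpolation=3)]
cv2.imwrite("pics/crop.png",ims[0])
E
```

```text
[[ 1.  -0.3 -0. ]
 [-0.3 -1.  -0. ]
 [-0.   0.  -1. ]] [186.4 648.7 226.6]
top (167, 268) [486.4 328.9 102. ]
top (229, 234) [542.9 182.6 102. ]
scene (375, 166) [499.4 322.2 102. ]
scene (364, 201) [544.7 182.6 102. ]
top (299, 173) [682.2   3.4  52. ]
scene (373, 278) [679.4   7.3  52. ]
top (175, 172) [672.9 266.9 190. ]
top (257, 308) [371.  145.7  60. ]
top (378, 289) [ 373.5 -138.9   40. ]
top (430, 145) [ 685.8 -312.7  100. ]
```

View pics/crop.png

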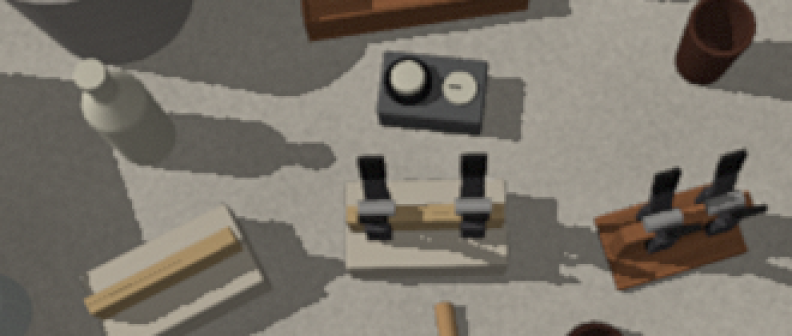

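The crop shows the black-collared button at crop (408,80), the flat dial at (458,87), the bare lip running from (88,303) to (238,238), and the rack clamps at (662,210) and (727,190). I'll look over the bare mould with the wrist camera on the way to the rack.

arm_command(deltas=[[[8.76,2,-2.5,1,-0.1],[8.76,4.5,-5.5,2.5,-0.2],[8.76,7,-8.5,4,-0.3],[8.76,9.5,-11.5,5,-0.4],[8.76,12,-14.5,6,-0.5],[8.76,14.5,-17.5,6,-0.6],[8.76,17,-20.5,6,-0.7],[8.76,19.5,-23.5,6,-0.8],[8.76,22,-26.5,6,-0.91],[8.76,24.5,-29.5,6,-0.91]]])

```text
time_s: 1.43
tcp_pos: [432.2, 352.1, 287.1]
eef_rot: [0.826, -0.563, -0.0, -0.0]
contact_force: [1.3, -0.1, -0.6]
gripper_width: 1.001
finger_force: 0.0
```

arm_command(deltas=[[[8.76,2.5,-3,0,0],[8.76,5,-6,0,0],[8.76,7,-8.5,0,0],[8.76,8.5,-10,0,0],[8.76,8.5,-10,0,0],[8.76,8.5,-10,0,0],[8.76,8.5,-10,0,0],[8.76,8.5,-10,0,0],[8.76,8.5,-10,0,0],[8.76,8.5,-10,0,0]]])

```text
time_s: 2.27
tcp_pos: [516.0, 254.5, 286.7]
eef_rot: [0.829, -0.56, 0.0, -0.0]
contact_force: [0.6, -0.7, 0.2]
gripper_width: 0.998
finger_force: 0.0
```

```bash
python3 - <<'E'
from h import *
np.set_printoptions(precision=1,suppress=True)
im,st=grab("wrist","w1.png"); print(st["tcp_pos"],st["time_s"],st["qpos"],st["contact_force"])
for d in robot.search_frame("wrist","mould_a_lip"): print(d, onz("wrist",d["point"],102,st))
E
```

```text
[516.  254.5 286.7] 2.2667 [ 0.8  0.2 -0.1 -0.  -1.3 -0.4] [ 0.6 -0.7  0.2]
{'point': [314.9, 203.7], 'conf': 0.87} [518.  247.5 102. ]
{'point': [407.2, 290.0], 'conf': 0.81} [395.8 295.3 102. ]
```

View pics/w1.png

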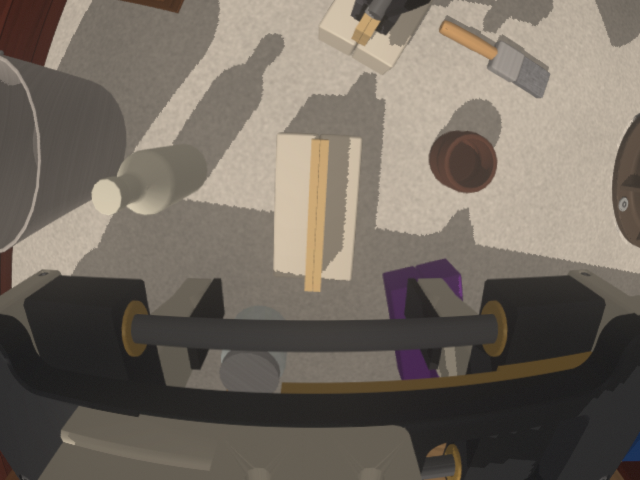

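The bare lip shows from (320,139) to (314,291), with the white block on both sides of it, the bottle at (110,195), and the purple mould at (425,320). I'll fit the lip by its colour.

```bash
python3 - <<'E'
from h import *
np.set_printoptions(precision=1,suppress=True)
st=robot.read_state(); im=cv2.imread("pics/w1.png"); hsv=cv2.cvtColor(im,cv2.COLOR_BGR2HSV).astype(int)
print(hsv[200,270:365:4].tolist())
m=((hsv[...,1]>75)&(hsv[...,0]<30)&(hsv[...,2]>100)).astype(np.uint8); m[:, :290]=0; m[:,345:]=0; m[:125]=0; m[300:]=0
n,l,s,c=cv2.connectedComponentsWithStats(m); k=1+np.argmax(s[1:,4]); ys,xs=np.where(l==k); print(s[k])
P=np.array([onz("wrist",(x,y),102,st)[:2] for x,y in zip(xs,ys)],np.float32)
r=cv2.minAreaRect(P); print(r); mu=P.mean(0); u=np.linalg.svd(P-mu,full_matrices=False)[2][0]; print(mu,u,np.arctan2(-u[0],u[1]),np.ptp(P@u))
print(rot(st["eef_rot"]),cv2.minAreaRect(P))
E
```

```text
[[17, 40, 192], [17, 43, 184], [18, 48, 211], [17, 49, 210], [18, 49, 209], [17, 49, 209], [17, 50, 210], [18, 49, 209], [17, 49, 208], [18, 50, 208], [18, 106, 203], [18, 107, 203], [18, 107, 200], [18, 107, 203], [17, 58, 146], [17, 48, 138], [18, 46, 138], [18, 48, 138], [18, 50, 138], [18, 49, 188], [17, 50, 206], [18, 49, 204], [17, 45, 131], [17, 40, 129]]
[ 304  139   25  153 2620]
((511.76495361328125, 260.4373779296875), (16.81838035583496, 150.9604034423828), 18.822406768798828)
[513. 257.] [-0.3  0.9] 0.33158633 150.93726
[[ 0.4 -0.9  0. ]
 [-0.9 -0.4  0. ]
 [-0.  -0.  -1. ]] ((511.76495361328125, 260.4373779296875), (16.81838035583496, 150.9604034423828), 18.822406768798828)
```

arm_command(deltas=[[[8.76,0,-2,0,-0.05],[8.76,0,-5.5,0,-0.09],[8.76,0,-9.5,0,-0.09],[8.76,-0.5,-13.5,0,-0.09],[8.76,-0.5,-17.5,0,-0.09],[8.76,-1,-21.5,0,-0.09],[8.76,-1,-25.5,0,-0.09],[8.76,-1.5,-29.5,0,-0.09],[8.76,-1.5,-33.5,0,-0.09],[8.76,-2,-37,0,-0.09]]])

```text
time_s: 3.2
tcp_pos: [496.3, -118.2, 286.9]
eef_rot: [0.802, -0.597, 0.0, -0.0]
contact_force: [1.1, -0.3, -0.7]
gripper_width: 0.995
finger_force: 0.0
```

arm_command(deltas=[[[8.76,0,-3.5,0,0],[8.76,0,-7,0,0],[8.76,0,-9.5,0,0],[8.76,0,-11.5,0,0],[8.76,0,-12,0,0],[8.76,0,-12,0,0],[8.76,0,-12,0,0],[8.76,0,-12,0,0],[8.76,0,-12,0,0],[8.76,0,-12,0,0]]])

```text
time_s: 4.03
tcp_pos: [496.6, -235.4, 286.8]
eef_rot: [0.803, -0.597, 0.0, -0.0]
contact_force: [0.3, 1.8, -0.2]
gripper_width: 1.0
finger_force: 0.0
```

```bash
python3 - <<'E'
from h import *
np.set_printoptions(precision=2,suppress=True)
im,st=grab("wrist","w2.png"); print(st["tcp_pos"],st["time_s"]); print(rot(st["eef_rot"]))
for q,z in (("clamp_1",125),("rack_rail",90)):
  for d in robot.cut_out("wrist",q):
    ys,xs=np.where(d["region"]); print(q,d["conf"],d["point"],len(xs),xs.min(),xs.max(),ys.min(),ys.max(),onz("wrist",d["point"],z,st))
E
```

```text
[ 496.62 -235.35  286.78] 4.0333
[[ 0.29 -0.96  0.  ]
 [-0.96 -0.29  0.  ]
 [ 0.   -0.   -1.  ]]
clamp_1 0.85 [318.6, 248.8] 2898 281 362 214 285 [ 484.17 -208.04  125.  ]
clamp_1 0.66 [331.7, 178.4] 2812 292 377 154 207 [ 491.9  -272.62  125.  ]
rack_rail 0.97 [321.0, 193.5] 4238 282 365 129 267 [ 494.55 -251.59   90.  ]
```

View pics/w2.png

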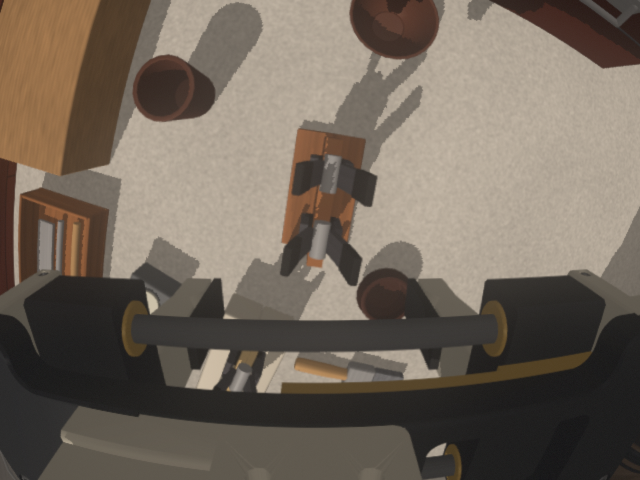

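The wrist view has the near clamp's pin at (320,240) and the far clamp's pin at (331,174), both on the rack. The near bystanders are the beaker at (165,88), the bowl at (395,20) and the pinch pot at (388,295). I'll crop closer to fit the pins.

```bash
python3 - <<'E'
import cv2
im=cv2.imread("pics/w2.png")[120:295,265:395]; cv2.imwrite("pics/w2c.png",cv2.resize(im,None,fx=3.4,fy=3.4,interpolation=cv2.INTER_CUBIC))
E
```

```text
(no output)
```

View pics/w2c.png

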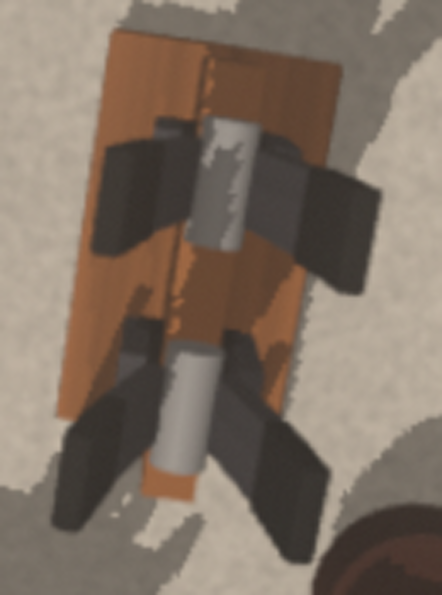

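```bash
python3 - <<'E'
from h import *
np.set_printoptions(precision=1,suppress=True)
st=robot.read_state()
f=lambda x,y,z: onz("wrist",(265+x/3.4,120+y/3.4),z,st)[:2]
for nm,pa,pb,l,r in (("near",(193,345),(178,470),(61,480),(319,518)),("far",(235,120),(218,247),(100,200),(371,244))):
    a,b=f(*pa,114),f(*pb,114); L,Rr=f(*l,183),f(*r,183)
    print(nm,"pin",(a+b)/2,np.linalg.norm(a-b),"yaw",np.arctan2(a[0]-b[0],b[1]-a[1]),"handles mid",(L+Rr)/2,np.linalg.norm(L-Rr),"yaw x",np.arctan2(*(L-Rr)[::-1]))
a,b=f(235,55,90),f(168,498,90); print("rail",a,b,np.linalg.norm(a-b),(a+b)/2,np.arctan2(a[0]-b[0],b[1]-a[1]))
E
```

```text
near pin [ 484.6 -213.3] 36.046843285597404 yaw 0.18087955165505273 handles mid [ 484.3 -213.4] 58.293987092487754 yaw x 0.13353627676690166
far pin [ 492.1 -275.5] 34.0815604547644 yaw 0.1673949844111305 handles mid [ 493.2 -275.4] 57.84782707645638 yaw x 0.13334527874634575
rail [ 498.6 -308.6] [ 478.9 -178. ] 132.0843461093906 [ 488.8 -243.3] 0.1497520664588949
```

arm_command(deltas=[[[8.76,-0.6,1.1,0,-0.08],[8.76,-1.2,2.2,-1,-0.15],[8.76,-1.2,2.2,-3,-0.15],[8.76,-1.2,2.2,-5.5,-0.15],[8.76,-1.2,2.2,-8,-0.15],[8.76,-1.2,2.2,-10.5,-0.15],[8.76,-1.2,2.2,-12.5,-0.15],[8.76,-1.2,2.2,-13.6,-0.15],[8.76,-1.2,2.2,-14.1,-0.15],[8.76,-1.2,2.2,-14.1,-0.15]]])

```text
time_s: 5.02
tcp_pos: [483.9, -214.0, 144.6]
eef_rot: [0.755, -0.655, -0.001, 0.001]
contact_force: [-0.1, -0.7, 0.9]
gripper_width: 0.998
finger_force: 0.0
```

arm_command(deltas=[[[6.0,0,0,0,0],[5.0,0,0,0,0],[4.0,0,0,0,0],[2.6,0,0,0,0],[2.6,0,0,0,0],[2.6,0,0,0,0],[2.6,0,0,0,0],[2.6,0,0,0,0],[2.6,0,0,0,0],[2.6,0,0,0,0]]], force=25)

```text
time_s: 5.85
tcp_pos: [484.3, -214.3, 145.4]
eef_rot: [0.755, -0.656, -0.0, 0.0]
contact_force: [-0.0, -0.9, -1.9]
gripper_width: 0.325
finger_force: 18.8
```

arm_command(deltas=[[[2.6,0,0,1,0],[2.6,0,0,2.5,0],[2.6,0,0,4.5,0],[2.6,0,0,7,0],[2.6,0,0,9.5,0],[2.6,0,0,12,0],[2.6,0,0,14.5,0],[2.6,0,0,16.5,0],[2.6,0,0,17.5,0],[2.6,0,0,17.5,0]]])

```text
time_s: 6.68
tcp_pos: [485.3, -214.6, 323.4]
eef_rot: [0.755, -0.656, 0.002, -0.001]
contact_force: [0.4, 0.4, -1.5]
gripper_width: 0.301
finger_force: 19.5
```

```bash
python3 - <<'E'
from h import *
np.set_printoptions(precision=2,suppress=True)
im,st=grab("scene"); 
p=pix("scene",np.array(st["tcp_pos"])); w=robot.grab_frame("wrist")
print(st["tcp_pos"],st["gripper_width"],p)
x,y=p.astype(int); c=im[max(0,y-110):y+110,max(0,x-110):x+190]
a=cv2.resize(c,(400,293)); b=cv2.resize(w,(390,293)); cv2.imwrite("pics/g1.png",np.hstack([a,b])[...,::-1])
E
```

```text
[ 485.34 -214.57  323.45] 0.30071830975745767 [244.22 232.17]
```

View pics/g1.png

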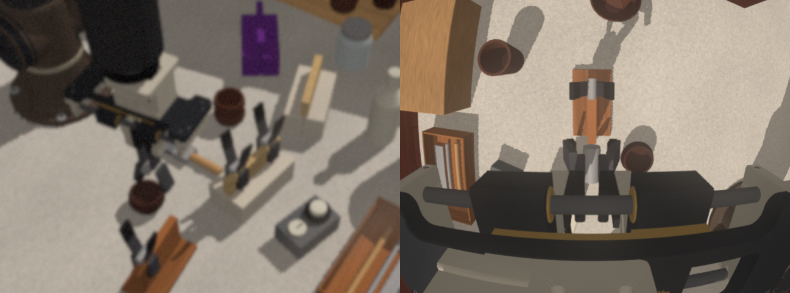

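Picture g1 shows clamp 1 lifted upright with its jaws spread (left panel near (155,165), right panel at (593,160)), and the other clamp still on the rail at (592,90). Next I'll carry it to the +y end of the lip.

arm_command(deltas=[[[2.6,0,1,0,0],[2.6,0,3.5,0,0.02],[2.6,0.2,7,0,0.04],[2.6,0.2,10.5,0,0.06],[2.6,0.4,14,0,0.08],[2.6,0.4,17.5,0,0.1],[2.6,0.6,21,0,0.12],[2.6,0.6,24.5,0,0.14],[2.6,0.8,28,0,0.16],[2.6,0.8,31.5,0,0.18]]])

```text
time_s: 7.62
tcp_pos: [491.4, 102.7, 319.1]
eef_rot: [0.811, -0.585, -0.001, 0.001]
contact_force: [-0.2, 0.2, -1.0]
gripper_width: 0.298
finger_force: 19.5
```

arm_command(deltas=[[[2.6,0,3.5,0,0],[2.6,0.2,7,0,0],[2.6,0.2,10.5,0,0],[2.6,0.3,14,0,0],[2.6,0.4,17,0,0],[2.6,0.4,19,0,0],[2.6,0.4,20,0,0],[2.6,0.4,20.2,0,0],[2.6,0.4,20.2,0,0],[2.6,0.4,20.2,0,0]]])

```text
time_s: 8.45
tcp_pos: [496.2, 301.9, 320.2]
eef_rot: [0.811, -0.585, -0.0, 0.001]
contact_force: [0.0, -0.6, -1.7]
gripper_width: 0.299
finger_force: 19.5
```

```bash
python3 - <<'E'
from h import *
im,st=grab("wrist","p1.png"); M=rot(st["eef_rot"]); print(st["tcp_pos"],st["gripper_width"],st["finger_force"],np.arctan(M[1,1]/M[0,1]))
E
```

```text
[496.17789872 301.88064663 320.19076261] 0.29895778838540504 19.51125830411911 0.3206526816852332
```

View pics/p1.png

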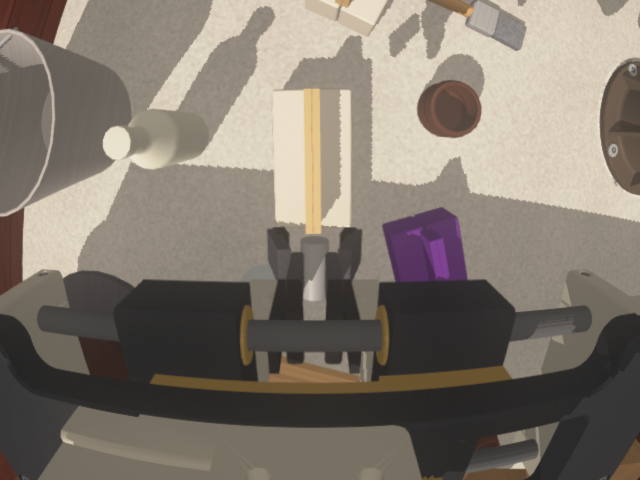

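p1 shows the clamp's pin at (314,268) in line with the lip (313, 90 to 235), with its jaws at (280,255) and (348,255) on either side. Next I lower it.

arm_command(deltas=[[[2.6,0.1,0.1,-1,0],[2.6,0.1,0.1,-3.5,0],[2.6,0.1,0.1,-6.5,0],[2.6,0.1,0.1,-9,0],[2.6,0.1,0.1,-11,0],[2.6,0.1,0.1,-13,0],[2.6,0.1,0.1,-14.5,0],[2.6,0.1,0.1,-15.7,0],[2.6,0.1,0.1,-16.2,0],[2.6,0.1,0.1,-16.2,0]]])

```text
time_s: 9.33
tcp_pos: [496.9, 302.4, 157.1]
eef_rot: [0.811, -0.585, -0.0, 0.001]
contact_force: [-0.4, -1.5, -1.1]
gripper_width: 0.302
finger_force: 19.5
```

arm_command(deltas=[[[2.9,0,0,0,0],[3.5,0,0,0,0],[4.1,0,0,0,0],[4.7,0,0,0,0],[5.3,0,0,0,0],[6.5,0,0,0,0],[8.0,0,0,0,0],[8.76,0,0,0,0],[8.76,0,0,0,0],[8.76,0,0,0,0]]])

```text
time_s: 10.17
tcp_pos: [497.6, 303.9, 158.8]
eef_rot: [0.811, -0.585, 0.0, -0.0]
contact_force: [0.5, -0.0, 1.9]
gripper_width: 0.92
finger_force: 0.0
```

arm_command(deltas=[[[8.76,0,0,1,0],[8.76,0,0,3,0],[8.76,0,0,6,0],[8.76,0,0,9,0],[8.76,0,0,11,0],[8.76,0,-2,13,0],[8.76,0,-5,13,0],[8.76,0,-8,13,0],[8.76,0,-11,13,0],[8.76,0,-14,13,0]]])

```text
time_s: 11.0
tcp_pos: [497.3, 162.5, 289.7]
eef_rot: [0.811, -0.585, 0.0, -0.001]
contact_force: [1.1, -0.5, 0.1]
gripper_width: 1.001
finger_force: 0.0
```

```bash
python3 - <<'E'
from h import *
im,st=grab("scene"); print(st["tcp_pos"],st["eef_rot"]); x,y=pix("scene",(512,260,122)).astype(int); print(x,y)
w=robot.grab_frame("wrist")
a=cv2.resize(im[y-75:y+75,x-75:x+75],(390,390),interpolation=cv2.INTER_CUBIC); cv2.imwrite("pics/q1.png",np.hstack([a,cv2.resize(w,(400,390))])[...,::-1])
E
```

```text
[497.25789768 162.5004978  289.73182559] [ 8.11186285e-01 -5.84787460e-01  2.56609531e-04 -6.09878621e-04]
368 174
```

View pics/q1.png

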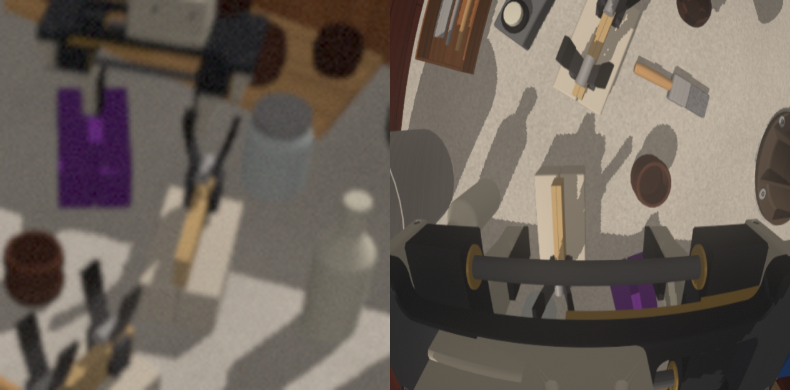

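q1 shows the first clamp standing upright on the far end of the lip (left panel, (205,165)), gripping. I'll go back for the second clamp and check its position by numbers.

arm_command(deltas=[[[8.76,0,-4,0,0],[8.76,0,-8,0,-0.05],[8.76,0,-12,0,-0.1],[8.76,0,-16,0,-0.15],[8.76,0,-20,0,-0.18],[8.76,-0.2,-24,0,-0.18],[8.76,-0.2,-28,0,-0.18],[8.76,-0.4,-32,0,-0.18],[8.76,-0.4,-35,0,-0.18],[8.76,-0.5,-37,0,-0.18]]])

```text
time_s: 11.93
tcp_pos: [492.3, -208.8, 289.3]
eef_rot: [0.755, -0.656, 0.0, 0.0]
contact_force: [0.4, 0.5, 0.5]
gripper_width: 1.001
finger_force: 0.0
```

arm_command(deltas=[[[8.76,0,-2,0,0],[8.76,0,-4,0,0],[8.76,0,-5.5,0,0],[8.76,0,-6.5,0,0],[8.76,0,-6.8,0,0],[8.76,0,-6.8,0,0],[8.76,0,-6.8,0,0],[8.76,0,-6.8,0,0],[8.76,0,-6.8,0,0],[8.76,0,-6.8,0,0]]])

```text
time_s: 12.77
tcp_pos: [492.6, -273.6, 288.8]
eef_rot: [0.755, -0.655, 0.0, -0.0]
contact_force: [0.6, -0.5, 0.5]
gripper_width: 1.001
finger_force: 0.0
```

```bash
python3 - <<'E'
from h import *
np.set_printoptions(precision=2,suppress=True)
im,st=grab("wrist","w3.png"); M=rot(st["eef_rot"]); print(st["tcp_pos"],np.arctan(M[1,1]/M[0,1]))
for q in ("clamp_1","rack_rail"):
  for d in robot.cut_out("wrist",q)[:2]:
    ys,xs=np.where(d["region"]); print(q,d["conf"],d["point"],len(xs))
    for l,(a) in (("L",xs.argmin()),("R",xs.argmax())):
      k=abs(xs-xs[a])<4; p=(xs[k].mean(),ys[k].mean()); print(l,p,onz("wrist",p,183,st),onz("wrist",p,90,st))
a=im[100:330,230:420]; cv2.imwrite("pics/w3c.png",cv2.resize(a,None,fx=2.5,fy=2.5,interpolation=2)[...,::-1])
E
```

```text
[ 492.59 -273.64  288.78] 0.14194674899836876
rack_rail 0.95 [314.4, 239.5] 5216
L (np.float64(282.05), np.float64(207.725)) [ 518.45 -290.41  183.  ] [ 523.84 -269.71   90.  ]
R (np.float64(345.03846153846155), np.float64(204.08653846153845)) [ 473.51 -299.52  183.  ] [ 463.08 -282.03   90.  ]
```

```bash
python3 - <<'E'
from h import *
np.set_printoptions(precision=1,suppress=True)
st=robot.read_state(); im=cv2.imread("pics/w3.png"); hsv=cv2.cvtColor(im,cv2.COLOR_BGR2HSV)
for th in (60,75):
    m=((hsv[...,2]<th)&(hsv[...,1]<90)).astype(np.uint8); m[:190]=0;m[300:]=0;m[:,:240]=0;m[:,400:]=0
    n,l,s,c=cv2.connectedComponentsWithStats(m)
    for k in range(1,n):
        if s[k,4]>120:
            ys,xs=np.where(l==k); A=[]
            for a in (xs.min(),xs.max()):
                q=abs(xs-a)<3; p=(xs[q].mean(),ys[q].mean()); A.append((p,onz("wrist",p,183,st)))
            print(th,s[k],A)
# lip line of foot sides
m=((hsv[...,1]>110)&(hsv[...,0]<20)&(hsv[...,2]>60)).astype(np.uint8); m[:120]=0;m[300:]=0;m[:,:270]=0;m[:,:][:,360:]=0
ys,xs=np.where(m); 
P=np.array([onz("wrist",(x,y),14,st)[:2] for x,y in zip(xs,ys)],np.float32); print(len(xs),cv2.minAreaRect(P))
E
```

```text
60 [277 207  17  37 354] [((np.float64(278.42857142857144), np.float64(215.57142857142858)), array([ 520.2, -284.6,  183. ])), ((np.float64(291.65), np.float64(220.75)), array([ 510.1, -282. ,  183. ]))]
60 [335 207  17  37 351] [((np.float64(336.02272727272725), np.float64(221.1818181818182)), array([ 477.9, -286.3,  183. ])), ((np.float64(349.6666666666667), np.float64(216.33333333333334)), array([ 468.5, -291.3,  183. ]))]
60 [367 285  33  15 241] [((np.float64(368.27272727272725), np.float64(297.45454545454544)), array([ 442.6, -228.6,  183. ])), ((np.float64(397.94736842105266), np.float64(289.3157894736842)), array([ 420.2, -238.5,  183. ]))]
75 [ 275  190   31   56 1017] [((np.float64(276.02298850574715), np.float64(229.66666666666666)), array([ 520.8, -273.7,  183. ])), ((np.float64(303.9255319148936), np.float64(206.7127659574468)), array([ 502.6, -293.7,  183. ]))]
75 [ 322  190   31   57 1065] [((np.float64(323.04), np.float64(206.79)), array([ 488.9, -295.6,  183. ])), ((np.float64(350.80263157894734), np.float64(228.8421052631579)), array([ 466.1, -282.1,  183. ]))]
75 [366 284  34  16 332] [((np.float64(367.27272727272725), np.float64(297.45454545454544)), array([ 443.4, -228.5,  183. ])), ((np.float64(397.9655172413793), np.float64(289.6551724137931)), array([ 420.2, -238.2,  183. ]))]Traceback (most recent call last):
  File "<stdin>", line 16, in <module>
  File "h.py", line 15, in onz
    e,d=ray(n,p,st); return e+d*(z-e[2])/d[2]
        ~~~^^^^^^^^
  File "h.py", line 9, in ray
    c,K=cal(n); x=(p[0]-K[0,2])/K[0,0]; y=(p[1]-K[1,2])/K[1,1]
        ~~~^^^
  File "h.py", line 5, in cal
    c=robot.get_calibration(n); K=np.array(c["camera_matrix"]); return c,K
ValueError: time passes only in moves, steps and waits
```

View pics/w3c.png

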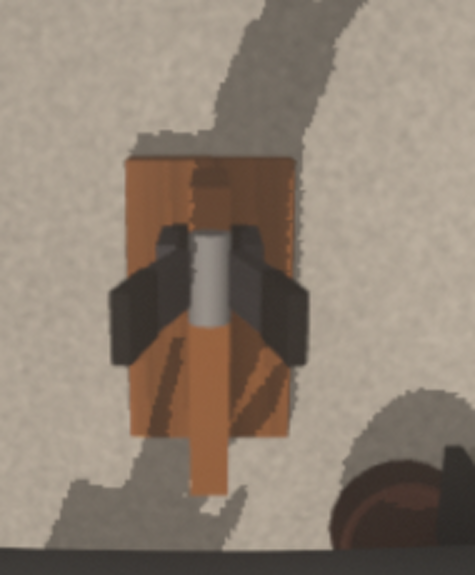

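w3c shows the last clamp still upright on the rail, pin at (210,280) and handles at (110,327) and (307,330), square to the gripper. That gives about (493,-276), and I take it.

arm_command(deltas=[[[8.76,0,-0.2,-1,0],[8.76,0,-0.2,-3.5,0],[8.76,0,-0.2,-6.5,0],[8.76,0,-0.2,-9,0],[8.76,0,-0.2,-11.5,0],[8.76,0,-0.2,-13.3,0],[8.76,0,-0.2,-14.3,0],[8.76,0,-0.2,-14.3,0],[6.5,0,-0.2,-14.3,0],[5.0,0,-0.2,-14.3,0]]])

```text
time_s: 13.75
tcp_pos: [493.2, -276.6, 146.7]
eef_rot: [0.755, -0.655, 0.001, -0.0]
contact_force: [0.5, -0.8, 1.0]
gripper_width: 0.907
finger_force: 0.0
```

arm_command(deltas=[[[4,0,0,0,0],[2.6,0,0,0,0],[2.6,0,0,0,0],[2.6,0,0,0,0],[2.6,0,0,0,0],[2.6,0,0,0,0],[2.6,0,0,0,0],[2.6,0,0,0,0],[2.6,0,0,0,0],[2.6,0,0,0,0]]], force=25)

```text
time_s: 14.58
tcp_pos: [492.4, -276.3, 145.5]
eef_rot: [0.755, -0.656, -0.0, 0.0]
contact_force: [0.2, -0.5, -1.7]
gripper_width: 0.302
finger_force: 18.3
```

arm_command(deltas=[[[2.6,0,0,1,0],[2.6,0,0,2.5,0],[2.6,0,0,4.5,0],[2.6,0,0,7,0],[2.6,0,0,9.5,0],[2.6,0,0,12,0],[2.6,0,0,14.5,0],[2.6,0,0,16.5,0],[2.6,0,0,17.5,0],[2.6,0,0,17.5,0]]])

```text
time_s: 15.42
tcp_pos: [493.3, -276.7, 323.6]
eef_rot: [0.755, -0.655, 0.002, -0.001]
contact_force: [-0.4, -0.9, -1.6]
gripper_width: 0.295
finger_force: 18.3
```

arm_command(deltas=[[[2.6,0,1,0,0],[2.6,0.2,3.5,0,0.02],[2.6,0.5,7,0,0.04],[2.6,0.7,10.5,0,0.06],[2.6,1,14,0,0.08],[2.6,1.2,17.5,0,0.1],[2.6,1.5,21,0,0.12],[2.6,1.7,24.5,0,0.14],[2.6,2,28,0,0.16],[2.6,2.2,31.5,0,0.185]]])

```text
time_s: 16.25
tcp_pos: [513.2, 40.7, 318.9]
eef_rot: [0.813, -0.583, -0.001, 0.001]
contact_force: [0.6, 1.0, -2.4]
gripper_width: 0.295
finger_force: 18.3
```

arm_command(deltas=[[[2.6,0.2,3.5,0,0],[2.6,0.5,7,0,0],[2.6,0.7,10.5,0,0],[2.6,0.9,13.5,0,0],[2.6,1.1,16,0,0],[2.6,1.1,17.5,0,0],[2.6,1.1,17.9,0,0],[2.6,1.1,17.9,0,0],[2.6,1.1,17.9,0,0],[2.6,1.1,17.9,0,0]]])

```text
time_s: 17.08
tcp_pos: [525.2, 216.7, 320.3]
eef_rot: [0.812, -0.583, -0.0, 0.0]
contact_force: [0.1, 0.7, -2.1]
gripper_width: 0.301
finger_force: 18.3
```

```bash
python3 - <<'E'
from h import *
np.set_printoptions(precision=2,suppress=True)
im,st=grab("wrist","w4.png"); M=rot(st["eef_rot"]); print(st["tcp_pos"],np.arctan(M[1,1]/M[0,1]))
hsv=cv2.cvtColor(im,cv2.COLOR_RGB2HSV)
m=((hsv[...,1]>75)&(hsv[...,0]<30)&(hsv[...,2]>100)); 
for r in range(90,230,20):
    x=np.where(m[r,280:350])[0]+280; print(r,len(x), x.mean() if len(x) else None)
    if len(x): print(onz("wrist",(x.mean(),r),102,st))
E
```

```text
[525.16 216.73 320.3 ] 0.32527390472299744
90 0 None
110 0 None
130 0 None
150 0 None
170 0 None
190 16 312.5
[531.31 203.06 102.  ]
210 16 312.5
[524.63 222.98 102.  ]
```

The visible part of the lip agrees with the earlier fit (x = 526.4 at y = 217.8), so I lower the clamp, release it and retreat.

arm_command(deltas=[[[2.6,0.1,0.1,-1,0],[2.6,0.1,0.1,-3.5,0],[2.6,0.1,0.1,-6.5,0],[2.6,0.1,0.1,-9,0],[2.6,0.1,0.1,-11,0],[2.6,0.1,0.1,-13,0],[2.6,0.1,0.1,-14.5,0],[2.6,0.1,0.1,-15.7,0],[2.6,0.1,0.1,-16.2,0],[2.6,0.1,0.1,-16.2,0]]])

```text
time_s: 17.97
tcp_pos: [525.7, 217.6, 157.0]
eef_rot: [0.812, -0.583, -0.0, 0.001]
contact_force: [-0.7, 0.1, -0.5]
gripper_width: 0.3
finger_force: 18.3
```

arm_command(deltas=[[[2.9,0,0,0,0],[3.5,0,0,0,0],[4.1,0,0,0,0],[4.7,0,0,0,0],[5.3,0,0,0,0],[6.5,0,0,0,0],[8.0,0,0,0,0],[8.76,0,0,0,0],[8.76,0,0,0,0],[8.76,0,0,0,0]]])

```text
time_s: 18.8
tcp_pos: [526.6, 218.8, 158.8]
eef_rot: [0.813, -0.583, 0.0, -0.0]
contact_force: [-0.2, 0.1, 0.6]
gripper_width: 0.919
finger_force: 0.0
```

arm_command(deltas=[[[8.76,0,0,1,0],[8.76,0,0,3,0],[8.76,0,0,6,0],[8.76,0,0,9,0],[8.76,0,0,11,0],[8.76,1,-2,13,0],[8.76,2.5,-5,13,0],[8.76,4,-8,13,0],[8.76,6,-11,13,0],[8.76,8,-14,13,0]]])

```text
time_s: 19.63
tcp_pos: [607.0, 77.5, 290.2]
eef_rot: [0.813, -0.583, 0.001, -0.001]
contact_force: [0.2, 0.4, -0.0]
gripper_width: 1.002
finger_force: 0.0
```

```bash
python3 - <<'E'
from h import *
np.set_printoptions(precision=1,suppress=True)
for n in ("top","scene"):
    im,st=grab(n,n+"9.png")
    for q,z in (("clamp_1",150),("start_top",52)):
        for d in robot.search_frame(n,q): print(n,q,round(d["conf"],2),np.array(d["point"]),onz(n,d["point"],z))
    for y in ((497.2,303,122),(526.3,217.8,122)): print("expected pin px",pix(n,y))
print(st["tcp_pos"])
im,st=grab("wrist","w9.png")
for d in robot.cut_out("wrist","start"):
    ys,xs=np.where(d["region"]); print("start",d["conf"],d["point"],len(xs),np.ptp(xs),np.ptp(ys),onz("wrist",d["point"],52,st))
for d in robot.search_frame("wrist","start_top"): print(d, onz("wrist",d["point"],52,st))
E
```

```text
top clamp_1 0.55 [206.8 238.2] [528.6 223.3 150. ]
top start_top 0.74 [220.1 252.6] [514.1 216.7  52. ]
top start_top 0.47 [299.4 172.1] [684.4   2.1  52. ]
expected pin px [175.3 260.1]
expected pin px [212.4 241.5]
scene clamp_1 0.71 [309.2 201.1] [447.2  61.3 150. ]
scene clamp_1 0.55 [362.4 185.1] [531.7 189.5 150. ]
scene clamp_1 0.46 [368.4 167.6] [510.2 258.  150. ]
scene start_top 0.44 [370.  276.5] [670.7   7.   52. ]
scene start_top 0.22 [364.3 188. ] [497.1 271.6  52. ]
expected pin px [371.6 164.3]
expected pin px [365.3 185.6]
[607.3  76.5 288.8]
start 0.64 [268.9, 111.9] 852 33 32 [681.9   3.1  52. ]
{'point': [270.3, 110.9], 'conf': 0.81} [680.8   1.7  52. ]
```

```bash
python3 - <<'E'
from h import *
np.set_printoptions(precision=1,suppress=True)
for p in ((285,205),(327,204),(286,237),(327,239)): print(onz("top",p,195))
for p in ((278,174),(291,169),(322,262-100),(333,166),(331,195),(288,190)): print("timer",onz("top",p,45))
print(robot.read_state()["qpos"])
E
```

```text
[562.8  44.6 195. ]
[551.6 -42.4 195. ]
[494.7  52.1 195. ]
[477.7 -30.7 195. ]
timer [690.2  54.9  45. ]
timer [698.2  21.3  45. ]
timer [704.6 -57.3  45. ]
timer [690.1 -82.6  45. ]
timer [616.8 -65.8  45. ]
timer [645.5  36.2  45. ]
[ 0.4  0.2 -0.  -0.  -1.3 -0.1]
```

arm_command(deltas=[[[6,1,-1,0,0.12],[3,2.5,-2.5,0,0.24],[0,4,-4,0,0.36],[0,5.5,-5.5,0,0.48],[0,6.5,-6.5,0,0.6],[0,7.4,-7.3,0,0.72],[0,7.4,-7.3,-1,0.84],[0,7.4,-7.3,-2,0.96],[0,7.4,-7.3,-3,1.08],[0,7.4,-7.3,-4,1.2]]])

```text
time_s: 20.92
tcp_pos: [680.3, 6.7, 248.3]
eef_rot: [1.0, -0.019, 0.0, -0.0]
contact_force: [0.2, 0.5, 1.0]
gripper_width: 0.301
finger_force: 0.0
```

arm_command(deltas=[[[0,0,0,-1,0.05],[0,0,0,-3.5,0.05],[0,0,0,-6.5,0.05],[0,0,0,-9.5,0.05],[0,0,0,-12.5,0.05],[0,0,0,-15,0.05],[0,0,0,-16.5,0.05],[0,0,0,-17.2,0.05],[0,0,0,-17.2,0.05],[0,0,0,-17.2,0.05]]])

```text
time_s: 21.75
tcp_pos: [680.9, 6.3, 77.3]
eef_rot: [1.0, 0.003, 0.0, 0.0]
contact_force: [0.4, 0.3, 0.8]
gripper_width: 0.006
finger_force: 0.0
```

```bash
python3 - <<'E'
from h import *
st=robot.read_state(); print(st["tcp_pos"],st["contact_force"],rot(st["eef_rot"]).round(2).tolist())
E
```

```text
[680.8900198    6.32386382  77.32515655] [0.35282737 0.29161038 0.82912971] [[1.0, 0.01, 0.0], [0.01, -1.0, -0.0], [0.0, 0.0, -1.0]]
```

arm_command(deltas=[[[0,0.1,-0.3,-0.5,0],[0,0.1,-0.3,-0.8,0],[0,0.1,-0.3,-1.1,0],[0,0.1,-0.3,-1.3,0],[0,0.1,-0.3,-1.5,0],[0,0.1,-0.3,-1.6,0],[0,0.1,-0.3,-1.7,0],[0,0.1,-0.3,-1.8,0],[0,0.1,-0.3,-1.8,0],[0,0.1,-0.3,-1.8,0]]])

```text
time_s: 22.58
tcp_pos: [682.3, 2.7, 61.1]
eef_rot: [1.0, 0.003, 0.001, 0.0]
contact_force: [-3.4, 0.2, 15.5]
gripper_width: 0.003
finger_force: 8.0
```

arm_command(deltas=[[[0,0,0,0.1,0],[0,0,0,0.2,0],[0,0,0,0.3,0],[0,0,0,0.4,0],[0,0,0,0.4,0],[0,0,0,0.4,0],[0,0,0,0.4,0],[0,0,0,0.4,0],[0,0,0,0.4,0],[0,0,0,0.4,0]]])

```text
time_s: 23.42
tcp_pos: [681.6, 2.8, 62.6]
eef_rot: [1.0, 0.003, 0.0, -0.0]
contact_force: [3.3, -0.7, 3.9]
gripper_width: 0.008
finger_force: 2.1
```

The force (3.9 N at 62.6 mm, 15.5 N at 61.1 mm) fits the spring and then its stop. I press once more, a little harder, then lift clear.

arm_command(deltas=[[[0,0,0,-0.2,0],[0,0,0,-0.4,0],[0,0,0,-0.6,0],[0,0,0,-0.6,0],[0,0,0,-0.6,0],[0,0,0,-0.6,0],[0,0,0,-0.6,0],[0,0,0,-0.6,0],[0,0,0,-0.6,0],[0,0,0,-0.6,0]]])

```text
time_s: 24.25
tcp_pos: [681.9, 2.8, 60.8]
eef_rot: [1.0, 0.003, 0.001, 0.0]
contact_force: [-8.6, 1.6, 30.3]
gripper_width: 0.003
finger_force: 15.4
```

arm_command(deltas=[[[0,0,0,0.5,0],[0,0,0,0.7,0],[0,0,0,0.8,0],[0,0,0,0.8,0],[0,0,0,0.8,0],[0,0,0,0.8,0],[0,0,0,0.8,0],[0,0,0,0.8,0],[0,0,0,0.8,0],[0,0,0,0.8,0]]])

```text
time_s: 25.08
tcp_pos: [681.3, 2.8, 64.4]
eef_rot: [1.0, 0.003, -0.0, -0.0]
contact_force: [1.8, 2.2, 3.6]
gripper_width: 0.009
finger_force: 1.7
```

arm_command(deltas=[[[0,0,0,1,0],[0,0,0,3,0],[0,0,0,6,0],[0,0,0,9,0],[0,0,0,12,0],[0,0,0,15,0],[0,0,0,17,0],[0,0,0,17,0],[0,0,0,17,0],[0,0,0,17,0]]])

```text
time_s: 25.92
tcp_pos: [680.2, 2.6, 233.6]
eef_rot: [1.0, 0.002, -0.001, -0.0]
contact_force: [-0.3, -0.3, -0.5]
gripper_width: 0.004
finger_force: 0.0
```

```bash
python3 - <<'E'
from h import *
np.set_printoptions(precision=1,suppress=True)
for n in ("top","scene"):
    grab(n,n+"10.png")
    for d in robot.cut_out(n,"clamp_1"):
        ys,xs=np.where(d["region"]); print(n,round(d["conf"],2),np.array(d["point"]),len(xs),(xs.min(),xs.max(),ys.min(),ys.max()))
    for p in ((497.2,303,122),(526.3,217.8,122)):
        u=np.array([.946,.323,0]); print("pin",pix(n,p),"handles",[pix(n,np.array(p)+s*30*u+[0,0,73]) for s in (1,-1)])
E
```

```text
pin [175.3 260.1] handles [array([158.5, 241.4]), array([170.3, 266.9])]
pin [212.4 241.5] handles [array([198.3, 221.7]), array([210.4, 246.8])]
scene 0.86 [359.4 187.2] 253 (np.int64(356), np.int64(371), np.int64(164), np.int64(198))
scene 0.6 [364.1 148.2] 45 (np.int64(363), np.int64(366), np.int64(142), np.int64(176))
pin [371.6 164.3] handles [array([384.6, 146.3]), array([363.2, 142.5])]
pin [365.3 185.6] handles [array([378.5, 167.9]), array([356.2, 163.8])]
```

Both clamps' handle tops lie where upright, gripping clamps should show: (356,164) and (363,142) against the predicted (356,164) and (363,143). I'm handing the job in.

```bash
python3 -c "
from plant import robot
print(robot.job_done())"
```

```text
the job is handed in; nothing more can be done
None
```

I clipped both clamps onto the bare mould's lip, one towards each end, pressed the timer's start button to its stop and let it come up, and handed the job in at about 26 s; no verdict came back.

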